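# Open the board-test clamshell

### The arm

A 6-joint arm with a two-finger parallel gripper is mounted at the origin on a cart in front of the work surface, level with it; the furniture and walls round the work are solid. World frame = base frame: x ahead of the robot, y to its left, z up, the work surface at z = 0. Lengths are in m, angles in rad, forces in N, time in s.
With the tool pointing down it reaches from about 0.25 to 0.725 m from the base axis. Payload 4 kg.
Tool frame: the origin (TCP) lies midway between the tips of the shut fingers; the grasp point (between the pads) lies 19 mm behind it; y points along the fingers, x is the direction in which the jaws open and shut, and the axes are right-handed (so a half turn about y gives the same grasp; the last joint's range is limited). The gripper opens to 85 mm and grips with 20 to 120 N. Pads are 22 mm wide; open, the fingers measure 114 mm over their backs; the gripper's body (76 mm by 85 mm) begins 54 mm behind the grasp point. The pads swing forward as they close: fully open they stand 13 mm farther back than shut.
Start: joints at [1.132, 0.241, 0.005, 1.335, 0, 1.571], TCP at [0.212, 0.453, 0.231] pointing down, gripper open.
Joint ranges: [-2.72, 2.72], [-1.05, 1.87], [-1.09, 1.28], [-1.99, 2.15], [-1.42, 1.44], [-3.14, 3.14]. Speed limits (rad/s): [2.79, 2.79, 3.14, 3.14, 3.14, 3.14].

### API

Orientations are given as a unit quaternion [x, y, z, w].
In Python, from workcell import bot gives the robot as it stands. The module is installed in compiled form; this text tells all that it offers.
- The arm moves only by the shell command python3 -m inch 'ROWS'. ROWS is text: rows parted by semicolons, each of 7 numbers parted by spaces: the turn, a rotation vector about the tool's x, y, z in degrees, then the shift along the tool's x, y, z in mm, then the closure, from 0 (fully open) to 1 (shut). In form: ax ay az dx dy dz fingers; .... A call has 1 to 12 rows; each row shifts and turns the commanded pose from where the row before left it, along the tool's axes as they then stand; what a row does not reach is not made up. A row lasts 1/8 s, in which the tool goes at most 62.5 mm and 10.7 degrees, less where a joint would pass 70% of its speed; a pose out of reach is approached as far as the arm can. A call with a gripper value outside its range is refused whole. The fingers move at their own pace and stop on an object; the grip force is fixed at half the most. Time passes only in rows, so rows that do not move let the fingers close. It gives the time, the measured TCP pose, the force and the opening at its end, in the units of the state.
- bot.get_obs(): the state, without advancing time (a new reading comes with each control period).
- bot.camera(name): name is "side" or "top" or "wrist"; returns a dict with "color" (400x640x3 uint8, blue, green, red), "fx", "fy", "cx", "cy" (pixels), "extrinsics" (4x4, takes a point from world to camera coordinates). Camera axes: x right, y up, looking along -z (the intrinsics and any distortion apply to the point x, -y, -z); pixel columns grow to the right and rows downward; lengths in m; the calibration is good to about 2 mm. A picture is of the moment at which its call begins. There is no depth.
- bot.job_done(): hands the job in, once; it reports no verdict.
Trained networks look in the newest picture that a camera, given by its name, has taken for a name from the list of things; names that differ only in an ending like _2 or _b are one class to them, and where a whole thing is asked for, a point or a joint stands for the part that bears it (a point fixed in the world has none). Each returns a list of dicts, best first, with "conf" (0 to 1); they miss things now and then, are a little off and sometimes report something else, mostly with a low value. They report only what shows in the picture. A call takes as long as a camera call.
- bot.look_for(name, camera): "extent" ([left, top, right, bottom] in pixels, round what is visible of it).
- bot.cut_out(name, camera): "region" (400x640 bool, what is visible of it) and "extent" ([left, top, right, bottom] in pixels, round what is visible of it).
- bot.spot_point(name, camera): "point" ([column, row] in pixels: a listed point, or the origin of a listed thing).
The state is a dict: "clock": time; "joint_pos": joint angles; "joint_vel": joint speeds; "tau": joint torques, N m; "eef_pos": TCP position; "tool_rot": TCP orientation; "ft_force": force on the tool from outside, world axes, zero at the start; "ft_torque": the same for the moment, N m; "grip_width": finger opening in m.
Only numpy, scipy, OpenCV 4.12 (cv2) and the standard library are available. Lean on these libraries where they do the work, as an engineer would, in place of code of your own. Each camera call takes 0.05 s, during which the arm holds its last target.

### The job

The circuit board in the clamshell test fixture has finished its test: with the fingertips, press the yellow release tab so that the spring-loaded lid lifts, then gently push the lid back until it is fully open against its stop and stays there. Only press and push: leave the board lying in its nest, and leave the tools and other things around the fixture where they are.

Things in the scene. Friction and masses are not known exactly. Their poses are not given: they have to be found in the camera images.
- fixture: Clamshell board-test fixture, fixed to the bench: dark steel foot plate 146 x 142 x 6 mm, aluminium body 120 x 104 mm with a black deck 42 mm above the bench, dark lid with a clear window over it (top of the shut lid 60 mm above the bench). Origin on the bench under the middle of the body; its x axis points from the tab (front) to the hinge (back), y to the left seen from the front, z up. It stands with the tab towards the robot, turned by up to 0.45 rad
- tab_press (a point): Point on top of the yellow release tab where a fingertip should press down: on the fixture's centre line, 95 mm in front of the fixture's origin, 43.5 mm above the bench. The paddle there is 36 mm wide (y); it reaches from 76 to 106 mm in front of the origin. Its yellow hook stands upright behind the paddle, 70 to 75 mm in front of the origin and up to 63 mm above the bench, leaning about 6 mm further forward when the tab is pressed. This point moves with the tab
- release_tab (a joint): Angle of the release tab, rad: 0 at rest, 0.30 fully pressed against its stop (the press point is then about 8 mm lower). The lid is released at about 0.15. A spring returns the tab; full travel takes 4 to 6 N at the press point
- lid_lip (a point): Middle of the lower front edge of the lid (of its 40 mm wide, 5 mm thick catch lip), the point of the lid furthest from the hinge: 124 mm from the hinge axis and, with the lid shut, 4 mm below it. It moves with the lid; push here or on the underside just behind it. With the lid sprung up it stands about 138 mm above the bench and 38 mm in front of the fixture's origin
- lid_hinge (a point): Middle of the lid's hinge axis, which runs along the fixture's y axis: 56 mm behind the fixture's origin, 56 mm above the bench
- lid (a joint): Angle of the lid, rad: 0 shut and latched (about 0.005 as found), grows as its front rises; the spring lifts it to about 0.75 within a second once the tab is pressed (unless the hand is in its way) and leaves it there; stop at 1.92, leaning back past upright. Between 0.75 and about 1.7 it needs less than 1 N at the lip to move it and may sink back to 0.75 if let go; from about 1.8 it rests open by its own weight
- board_center (a point): Middle of the loose green circuit board, 64 x 52 x 2 mm with parts up to 5 mm high, lying in the white nest on the deck 42 mm above the bench; stays there
- tray: Black antistatic tray, 96 x 150 x 20 mm, fixed, with two boards already tested, to the right of the fixture. Origin at the middle of its underside
- part_box_a: small blue hinged parts box, 46 x 66 x 26 mm, shut, loose on the bench; to be left alone. Origin at the middle of its underside
- tweezers: steel tweezers lying on edge, 12 x 122 x 8 mm, loose on the bench; to be left alone. Origin at the middle of its underside
- screwdriver_1: red-handled screwdriver lying down, 155 x 21 x 21 mm, loose on the bench; to be left alone. Origin at the middle of its underside
- ic_tube: clear tube of chips with green ends, 20 x 158 x 12 mm, loose on the bench; to be left alone. Origin at the middle of its underside
- mug: blue and white mug, 78 x 112 x 92 mm, loose on the bench; to be left alone. Origin at the middle of its underside
- jar_ipa: white screw jar, 42 mm across, 89 mm high, loose on the bench; to be left alone. Origin at the middle of its underside

How it is judged:
On the way, in this order (a step that is already met when the one before it is completed fails the run):
1. the release tab is pressed down (value of joint release_tab above 0.12 rad).
2. the lid, released, has lifted part way (value of joint lid above 0.5 rad), for 0.1 s.
3. the lid is pushed back to its stop (value of joint lid above 1.8 rad), for 0.2 s.
At the end, for the whole second after the job is handed in: The lid stands open at more than 1.8 rad (stop at 1.92) and is at rest, the tab has sprung back (under 0.05 rad), the board lies within 10 mm of where it was in its nest and each thing around the fixture within 30 mm of where it was (value of joint lid above 1.8 rad and velocity of joint lid between -0.1 and 0.1 rad/s and value of joint release_tab below 0.05 rad and distance of board_center from where it was at the start of the episode below 0.01 m and distance of each of part_box_a, tweezers, screwdriver_1, ic_tube, mug, jar_ipa from where it was at the start of the episode below 0.03 m); the robot touches nothing.
It fails at once if the board is lifted or shifted more than 10 mm (distance of board_center from where it was at the start of the episode above 0.01 m).
It fails at once if a thing around the fixture is lifted, carried or shifted more than 30 mm (distance of any of part_box_a, tweezers, screwdriver_1, ic_tube, mug, jar_ipa from where it was at the start of the episode above 0.03 m).
It fails at once if the fixture is pressed or pushed with more than 40 N (contact force between any of the fingers, the arm and fixture above 40 N).
It also fails if it takes over 38 s, if anything falls off the work surface, if the arm or the gripper's body presses on something with over 40 N, if the wrist force passes 120 N, or if a joint passes its speed limit or range.

## Working session

There is one attempt and no reset: what is moved stays moved. The work goes in short steps, Python scripts to look and compute and a shell command to move; the robot and the scene stay as the last step left them, time stands still between calls to the robot, and variables do not carry over. Pictures are saved under pics/ and viewed, and the job is handed in when it is done.

```bash
mkdir -p pics
cat > h.py <<'E'
import numpy as np, cv2
from workcell import bot
def proj(c,p):
    q=c["extrinsics"]@np.append(p,1); return np.array([c["cx"]+c["fx"]*q[0]/-q[2], c["cy"]+c["fy"]*(-q[1])/-q[2]])
def ray(c,uv):
    E=c["extrinsics"];R=E[:3,:3];o=-R.T@E[:3,3]
    d=np.array([(uv[0]-c["cx"])/c["fx"],-(uv[1]-c["cy"])/c["fy"],-1]);return o,R.T@d
def onz(c,uv,z):
    o,d=ray(c,uv);return o+d*(z-o[2])/d[2]
E
python3 - <<'E'
from h import *
o=bot.get_obs();print(o)
for n in ["side","top","wrist"]:
    c=bot.camera(n);cv2.imwrite(f"pics/{n}0.png",c["color"]);print(n,c["fx"],c["cx"],c["cy"],np.round(c["extrinsics"],3).tolist(),[k for k in c])
    for p,z in [("tab_press",.0435),("lid_hinge",.056),("lid_lip",.052),("fixture",0),("board_center",.044)]:
        for r in bot.spot_point(p,n)[:2]: print(p,np.round(r["point"],1),round(r["conf"],2),np.round(onz(c,r["point"],z),4))
E
```

```text
{'clock': 0.0, 'joint_pos': array([ 1.13199380e+00,  2.41412224e-01,  3.73372858e-03,  1.33520849e+00,
       -3.38385430e-05,  1.57080991e+00]), 'joint_vel': array([-0.00153569, -0.00068365,  0.00014921,  0.00174826, -0.00098574,
        0.00047588]), 'tau': array([-1.13792685e-03, -3.72319114e+01,  2.52407116e+01,  1.70124765e-02,
        7.48994876e-05, -5.78302419e-06]), 'eef_pos': array([0.21216899, 0.45205475, 0.23041697]), 'tool_rot': array([ 0.59724533,  0.37856961, -0.37980455, -0.59643237]), 'ft_force': array([ 0.02979519, -0.35997471, -0.08962619]), 'ft_torque': array([ 0.00980383, -0.00308552,  0.03808862]), 'grip_width': 0.08541858868941499}
side 403.70924604262507 322.24768431146913 195.91830823702605 [[0.989, -0.146, 0.024, -0.62], [0.067, 0.587, 0.807, -0.012], [-0.132, -0.797, 0.59, -1.256], [0.0, 0.0, 0.0, 1.0]] ['color', 'fx', 'fy', 'cx', 'cy', 'extrinsics']
tab_press [270.3 181. ] 0.48 [ 0.4578 -0.0116  0.0435]
tab_press [281.5 141.3] 0.37 [0.5102 0.2462 0.0435]
lid_hinge [315.2 167.3] 0.96 [0.6075 0.0341 0.056 ]
lid_lip [280.5 176.6] 0.63 [ 0.4909 -0.0028  0.052 ]
fixture [299.7 183.2] 0.95 [0.5552 0.029  0.    ]
fixture [271.3 180.5] 0.3 [0.4618 0.0556 0.    ]
top 438.4199205247628 319.0247757039639 196.30820082613855 [[0.026, -1.0, 0.006, -0.12], [0.996, 0.026, 0.086, -0.61], [-0.086, 0.004, 0.996, -1.295], [0.0, 0.0, 0.0, 1.0]] ['color', 'fx', 'fy', 'cx', 'cy', 'extrinsics']
lid_hinge [267.4 197.6] 0.73 [0.6026 0.0476 0.056 ]
lid_lip [285.3 233.8] 0.59 [ 0.4979 -0.0082  0.052 ]
lid_lip [412.7 261.6] 0.2 [ 0.4266 -0.3829  0.052 ]
fixture [276.4 216.6] 0.95 [0.5495 0.0244 0.    ]
wrist 324.8663727996418 321.78793101848794 201.84442650509646 [[0.425, 0.905, 0.001, -0.499], [-0.863, 0.406, -0.299, 0.038], [-0.271, 0.127, 0.954, -0.379], [0.0, 0.0, 0.0, 1.0]] ['color', 'fx', 'fy', 'cx', 'cy', 'extrinsics']
```

View pics/top0.png

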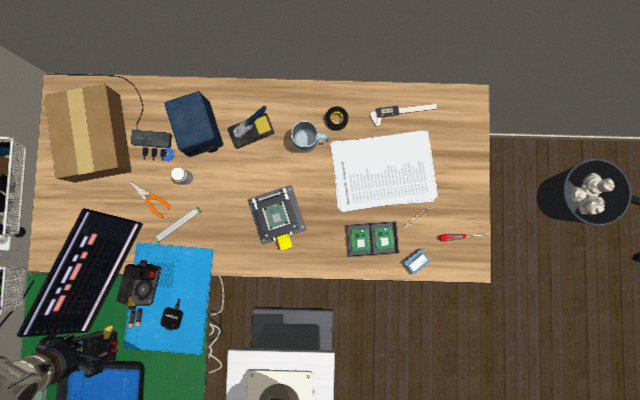

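View pics/side0.png

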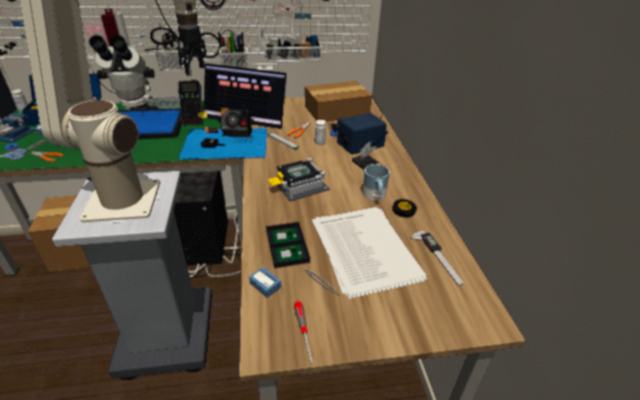

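View pics/wrist0.png

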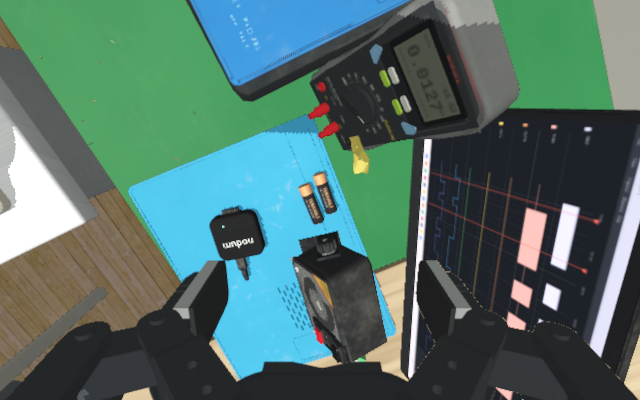

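Run:
```python
from h import *
from scipy.spatial.transform import Rotation as R
o=bot.get_obs();T=R.from_quat(o["tool_rot"]).as_matrix();print(np.round(T,3))
c=bot.camera("wrist");E=c["extrinsics"];w=-E[:3,:3].T@E[:3,3]
print("cam in tool",T.T@(w-o["eef_pos"]), "look",T.T@(-E[2,:3]))
c=bot.camera("side")
im=cv2.resize(c["color"][130:230,230:390],None,fx=5,fy=5,interpolation=cv2.INTER_CUBIC)
cv2.imwrite("pics/sidez.png",im)
c=bot.camera("top")
im=cv2.resize(c["color"][170:260,230:330],None,fx=6,fy=6,interpolation=cv2.INTER_CUBIC)
cv2.imwrite("pics/topz.png",im)
for n in ["mug","jar_ipa","ic_tube","tweezers","part_box_a"]:
  r=bot.spot_point(n,"top")[:1]
  for q in r: print(n,round(q["conf"],2),np.round(onz(c,q["point"],0),3))
```

```text
[[ 0.425  0.    -0.905]
 [ 0.905  0.     0.425]
 [ 0.    -1.    -0.   ]]
cam in tool [-0.00082231 -0.1425346   0.07679109] look [ 6.34550232e-04  9.54142800e-01 -2.99351155e-01]
mug 0.9 [ 0.789 -0.071  0.   ]
jar_ipa 0.58 [0.657 0.303 0.   ]
ic_tube 0.56 [0.529 0.323 0.   ]
tweezers 0.41 [ 0.567 -0.408  0.   ]
part_box_a 0.59 [ 0.427 -0.397  0.   ]
```

View pics/topz.png

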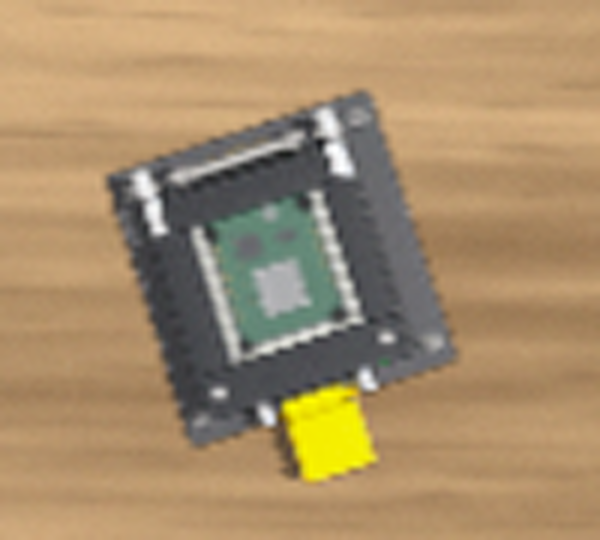

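```bash
python3 -m inch '0 0 0 0 -50 0 0; 0 0 0 0 -50 0 0; 0 -10.5 0 0 0 0 0; 0 -10.5 0 0 0 0 1; 0 -10.5 0 0 0 0 1; 0 -10.5 0 0 0 0 1'
python3 -m inch '0 0 0 -43 0 -8 1; 0 0 0 -43 0 -8 1; 0 0 0 -43 0 -8 1; 0 0 0 -43 0 -8 1; 0 0 0 -43 10 -8 1; 0 0 0 -43 10 -8 1; 0 0 0 -43 10 -9 1; 0 0 0 -43 10 -9 1; 0 0 0 -43 10 -9 1; 0 0 0 -43 10 -9 1; 0 0 0 -42 10 -9 1; 0 0 0 -40 10 -9 1'
python3 -m inch '0 0 0 0 0 0 1; 0 0 0 0 0 0 1'
python3 - <<'E'
from h import *
print({k:np.round(v,3) for k,v in bot.get_obs().items() if k in("eef_pos","tool_rot","joint_pos","clock","grip_width")})
c=bot.camera("wrist");cv2.imwrite("pics/w1.png",c["color"])
for p,z in [("tab_press",.0435),("lid_hinge",.056),("lid_lip",.052),("fixture",0),("board_center",.044)]:
    for r in bot.spot_point(p,"wrist")[:2]: print(p,np.round(r["point"],1),round(r["conf"],2),np.round(onz(c,r["point"],z),4))
E
```

```text
clock: 2.05
eef_pos: [0.2124, 0.4526, 0.3313]
tool_rot: [0.42, 0.569, -0.569, -0.42]
ft_force: [-0.9, -0.8, 0.0]
grip_width: 0.0317
clock: 3.55
eef_pos: [0.4591, -0.0092, 0.2511]
tool_rot: [0.422, 0.568, -0.568, -0.421]
ft_force: [1.1, 0.2, -0.7]
grip_width: -0.0
clock: 3.8
eef_pos: [0.4582, -0.0076, 0.2513]
tool_rot: [-0.421, -0.568, 0.568, 0.422]
ft_force: [-0.5, 0.4, -0.2]
grip_width: -0.0003
{'clock': np.float64(3.8), 'joint_pos': array([-0.017,  0.15 , -0.056,  1.365,  0.   , -0.311]), 'eef_pos': array([ 0.458, -0.008,  0.251]), 'tool_rot': array([-0.421, -0.568,  0.568,  0.422]), 'grip_width': np.float64(-0.0)}
tab_press [322.  181.4] 0.95 [ 0.4669 -0.0049  0.0435]
lid_lip [320.7 202. ] 0.75 [ 4.876e-01 -2.000e-04  5.200e-02]
fixture [321.7 240. ] 0.72 [0.5533 0.0208 0.    ]
```

View pics/w1.png

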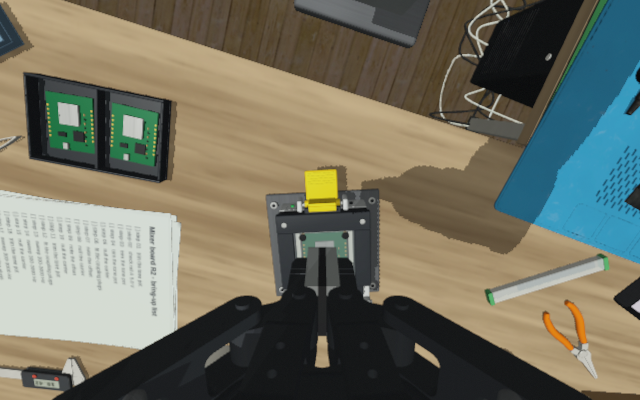

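Run:
```python
from h import *
c=bot.camera("wrist")
im=cv2.resize(c["color"][150:300,240:400],None,fx=5,fy=5,interpolation=cv2.INTER_CUBIC)[:600]
cv2.imwrite("pics/w1z.png",im)
for uv in [(266,195),(379,189)]: print(onz(c,uv,.006))
m=bot.cut_out("tab_press","wrist")
for r in m[:1]: print(r["conf"],r["extent"],cv2.minAreaRect(np.argwhere(r["region"])[:,::-1].astype(np.float32)))
```

```text
[ 0.51318123 -0.0632165   0.006     ]
[0.4649927  0.06870492 0.006     ]
0.86 [306.4, 168.6, 338.9, 212.4] ((321.0, 189.0), (42.0, 34.0), 90.0)
```

View pics/w1z.png

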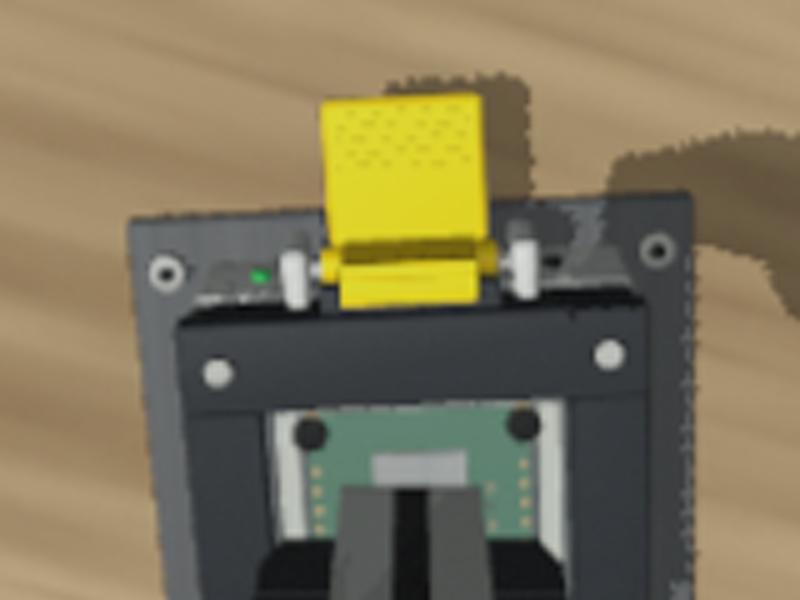

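```bash
cat >> h.py <<'E'
from scipy.optimize import least_squares
def fix(obs):
    # obs: list (cam, uv, fixture pt); returns x,y,yaw
    def f(p):
        r=[]
        for c,uv,q in obs:
            C,S=np.cos(p[2]),np.sin(p[2]);w=[p[0]+C*q[0]-S*q[1],p[1]+S*q[0]+C*q[1],q[2]]
            r+=list(proj(c,w)-uv)
        return r
    s=least_squares(f,[.55,.025,.3]);return s.x,np.round(s.fun,1)
E
python3 - <<'E'
from h import *
c=bot.camera("wrist");t=bot.camera("top")
z=lambda x,y:(240+x/5,150+y/5)
a,b=onz(c,z(321,101),.0435),onz(c,z(480,95),.0435);print(a,b,np.hypot(*(a-b)[:2]))
W=[(c,z(321,101),(-.106,-.018,.0435)),(c,z(480,95),(-.106,.018,.0435))]
# foot corners: lateral only known ±71; x plausible -.073
F=[(c,z(131,220),(-.073,-.071,.006)),(c,z(692,192),(-.073,.071,.006))]
tz=lambda x,y:(230+x/6,170+y/6)
T=[(t,tz(198,443),(-.073,.071,.006)),(t,tz(455,357),(-.073,-.071,.006)),(t,tz(370,92),(.073,-.071,.006))]
T2=[(t,tz(303,480),(-.106,.018,.0435)),(t,tz(378,460),(-.106,-.018,.0435))]
for o in (W,F,W+F,T,T2+T,W+F+T+T2): print(fix(o))
E
```

```text
[ 0.46094467 -0.02695525  0.0435    ] [0.44952866 0.00604211 0.0435    ] 0.034916345080584825
(array([0.55541636, 0.02421084, 0.33316535]), array([-0.5,  0. ,  0.5, -0. ]))
(array([0.55685894, 0.02677228, 0.3465251 ]), array([-1.1,  0.1,  1.1,  0. ]))
(array([0.55574302, 0.02614896, 0.3473816 ]), array([-0.2,  1.1,  0.7,  0.6, -1.4, -0.8,  0.9, -1. ]))
(array([0.55644221, 0.0221592 , 0.34627568]), array([-0.9,  0.7,  0.8,  0.2,  0.1, -0.9]))
(array([0.55595934, 0.02222564, 0.34322648]), array([ 0.5, -0. , -0.4, -0.5, -1. ,  0.8,  0.7,  0.5,  0.2, -0.7]))
(array([0.5559435 , 0.02506887, 0.34114404]), array([-0.6,  0.9,  0.3,  0.6, -2. , -1.3,  0.4, -0.8, -2. ,  0.7, -0.2,
        0.5, -0.7, -0.7, -0.6, -0. , -1.4, -0.5]))
```

```bash
cat >> h.py <<'E'
from scipy.spatial.transform import Rotation as Ro
FX=np.array([.556,.0245,.343])
def go(px,pz,tau,py=0):
    o=bot.get_obs();C,S=np.cos(FX[2]),np.sin(FX[2]);F=np.array([[C,-S,0],[S,C,0],[0,0,1]])
    t=np.radians(tau);st,ct=np.sin(t),np.cos(t)
    T=F@np.array([[0,st,-ct],[1,0,0],[0,-ct,-st]])
    P=F@np.array([px,py,pz])+[FX[0],FX[1],0]
    R0=Ro.from_quat(o["tool_rot"]).as_matrix()
    cur=F.T@(o["eef_pos"]-[FX[0],FX[1],0])
    print("now fixture-frame mm",np.round(cur*1000,1),"clock",o["clock"],"ft",np.round(o["ft_force"],1))
    print("turn deg",np.round(np.degrees(Ro.from_matrix(R0.T@T).as_rotvec()),2),"then shift mm",np.round(T.T@(P-o["eef_pos"])*1000,1))
E
python3 -c "
from h import *
go(-.0925,.075,15)"
```

```text
now fixture-frame mm [-102.6    2.7  251.5] clock 4.3 ft [ 0.3  0.4 -0.5]
turn deg [-14.98  -2.74  -0.37] then shift mm [ -2.7 173.1  35.9]
```

```bash
python3 -m inch '0 -2.75 0 0 0 0 1; -7.5 0 0 0 0 0 1; -7.5 0 0 0 0 0 1; 0 0 0 0 25 5 1; 0 0 0 -2.7 25 5 1; 0 0 0 0 25 5 1; 0 0 0 0 25 5 1; 0 0 0 0 25 5 1; 0 0 0 0 25 5 1; 0 0 0 0 23 6 1; 0 0 0 0 0 0 1'
python3 - <<'E'
from h import *
go(-.0925,.075,15)
for n in ["wrist","side"]:
    c=bot.camera(n);cv2.imwrite(f"pics/{n}2.png",c["color"])
    im=c["color"] if n=="wrist" else cv2.resize(c["color"][110:230,220:380],None,fx=5,fy=5,interpolation=cv2.INTER_CUBIC)
    cv2.imwrite(f"pics/{n}2.png",im)
E
```

```text
clock: 5.68
eef_pos: [0.4669, -0.0068, 0.0731]
tool_rot: [0.456, 0.648, -0.498, -0.352]
ft_force: [-0.8, -0.4, -0.1]
grip_width: -0.0001
now fixture-frame mm [-94.4   0.5  73.1] clock 5.675 ft [-0.8 -0.4 -0.1]
turn deg [-0.25 -0.07  0.1 ] then shift mm [-0.5 -1.3 -2.4]
```

View pics/wrist2.png

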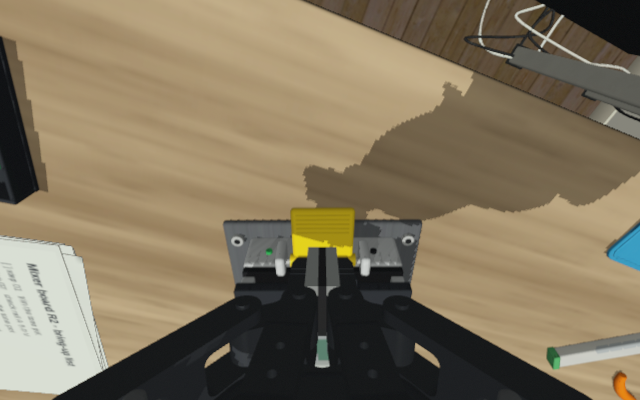

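View pics/side2.png

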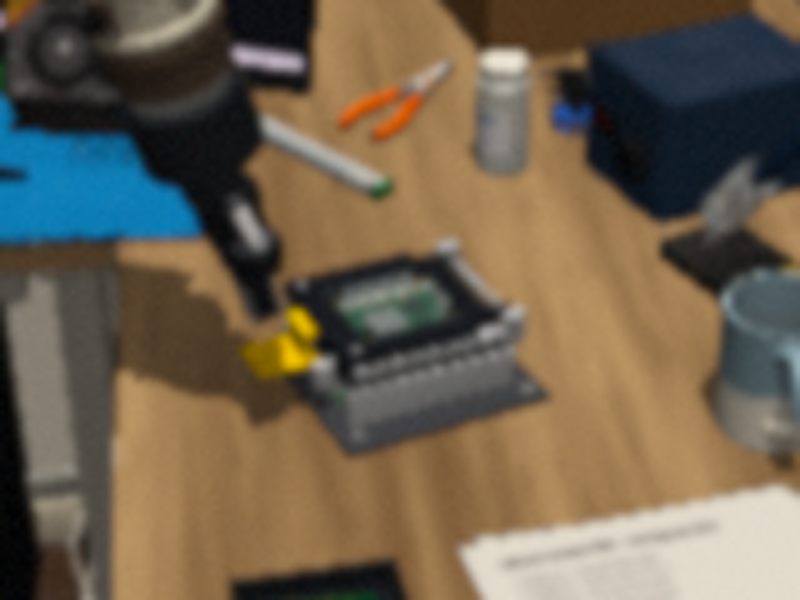

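```bash
python3 -m inch '0 0 0 0 7.4 2 1; 0 0 0 0 7.4 2 1; 0 0 0 0 7.4 2 1; 0 0 0 0 0 0 1'
python3 -m inch '0 0 0 0 1.5 0.4 1; 0 0 0 0 1.5 0.4 1; 0 0 0 0 1.5 0.4 1'
python3 -c "
from h import *
go(-.0925,.046,15)
c=bot.camera('wrist');cv2.imwrite('pics/w3.png',c['color'])"
```

```text
clock: 6.28
eef_pos: [0.468, -0.0069, 0.051]
tool_rot: [0.457, 0.648, -0.498, -0.351]
ft_force: [-0.0, 0.0, -0.1]
grip_width: 0.0001
clock: 6.65
eef_pos: [0.469, -0.007, 0.0473]
tool_rot: [0.457, 0.648, -0.497, -0.351]
ft_force: [0.3, 1.1, -0.1]
grip_width: -0.0001
now fixture-frame mm [-92.6  -0.4  47.3] clock 6.65 ft [ 0.3  1.1 -0.1]
turn deg [ 0.02 -0.04 -0.02] then shift mm [0.4 1.3 0.3]
```

View pics/w3.png

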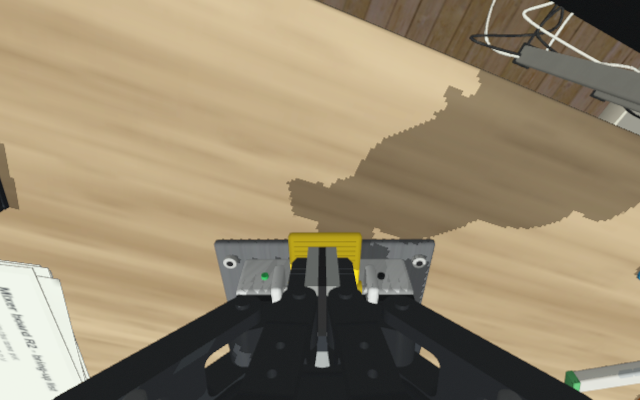

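```bash
python3 -m inch '0 0 0 0 2 0.5 1; 0 0 0 0 2 0.5 1; 0 0 0 0 1 0.3 1'
python3 -m inch '0 0 0 0 1.5 0.4 1; 0 0 0 0 1.5 0.4 1; 0 0 0 0 0 0 1'
python3 -c "
from h import *
go(-.0925,.046,15)
c=bot.camera('side')
im=cv2.resize(c['color'][110:230,220:380],None,fx=5,fy=5,interpolation=cv2.INTER_CUBIC)
cv2.imwrite('pics/s4.png',im)"
```

```text
clock: 7.08
eef_pos: [0.4689, -0.007, 0.0421]
tool_rot: [0.457, 0.648, -0.497, -0.351]
ft_force: [-1.5, -0.7, 2.6]
grip_width: -0.0003
clock: 7.45
eef_pos: [0.469, -0.007, 0.0389]
tool_rot: [0.457, 0.648, -0.497, -0.351]
ft_force: [-0.0, -0.7, 2.2]
grip_width: 0.0001
now fixture-frame mm [-92.5  -0.4  38.9] clock 7.45 ft [-0.  -0.7  2.2]
turn deg [ 0.01 -0.04 -0.01] then shift mm [ 0.4 -6.8 -1.9]
```

View pics/s4.png

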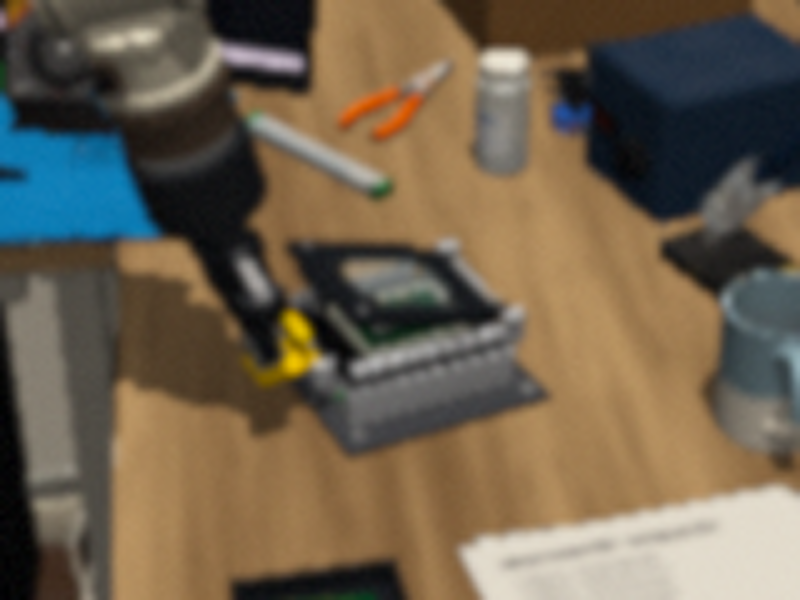

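```bash
python3 -m inch '0 0 0 0 0 0 1; 0 0 0 0 0 0 1; 0 0 0 0 -10 0 1; 0 0 0 0 -25 0 1; 0 0 0 0 -30 0 1; 0 0 0 0 -25 0 1'
python3 -c "
from h import *
go(-.080,.1,55)
c=bot.camera('side')
im=cv2.resize(c['color'][110:230,220:380],None,fx=5,fy=5,interpolation=cv2.INTER_CUBIC)
cv2.imwrite('pics/s5.png',im)
for p in ['lid_lip','lid_hinge','tab_press']:
  for n in ['side','wrist','top']:
    bot.camera(n)
    print(p,n,[(np.round(r['point'],1),round(r['conf'],2)) for r in bot.spot_point(p,n)[:1]])"
```

```text
clock: 8.25
eef_pos: [0.4463, -0.0148, 0.1271]
tool_rot: [0.457, 0.648, -0.497, -0.351]
ft_force: [0.1, -1.0, 0.2]
grip_width: 0.0
now fixture-frame mm [-1.165e+02 -1.000e-01  1.271e+02] clock 8.25 ft [ 0.1 -1.   0.2]
turn deg [-4.e+01 -4.e-02 -2.e-02] then shift mm [ 0.1 45.5  1.3]
lid_lip side [(array([290.2, 150.9]), 0.47)]
lid_lip wrist [(array([325.4, 367.1]), 0.57)]
lid_lip top [(array([277.1, 225. ]), 0.94)]
lid_hinge side [(array([317.6, 168.4]), 0.78)]
lid_hinge wrist [(array([322. , 348.1]), 0.81)]
lid_hinge top [(array([268.1, 199.1]), 0.72)]
tab_press side [(array([270.1, 180.9]), 0.69)]
tab_press wrist [(array([324.7, 207.5]), 0.62)]
tab_press top [(array([284.7, 243.8]), 0.67)]
```

View pics/s5.png

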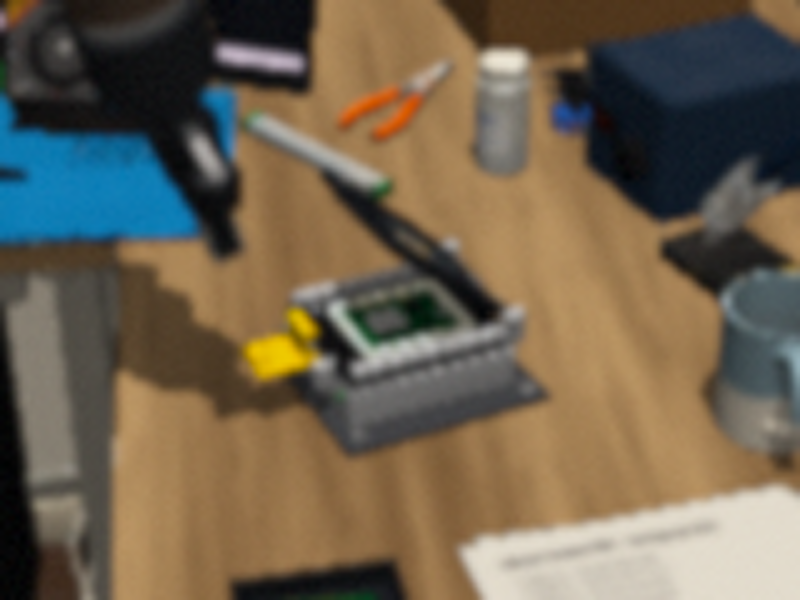

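```bash
python3 -m inch '-10 0 0 0 0 0 1; -10 0 0 0 0 0 1; -10 0 0 0 0 0 1; -10 0 0 0 0 0 1; 0 0 0 0 0 0 1'
python3 - <<'E'
from h import *
go(-.055,.112,55)
t=np.radians(55);st,ct=np.sin(t),np.cos(t)
prev=np.array([-55,112.])
for th in np.r_[.75,.85:1.86:.1,1.86]:
    p=np.array([56-113*np.cos(th)-4*np.sin(th),56+113*np.sin(th)-4*np.cos(th)])-11*np.array([ct,st])
    d=p-prev;prev=p
    print(round(th,2),np.round(p,1),"dy,dz",round(d[0]*st-d[1]*ct,1),round(-d[0]*ct-d[1]*st,1))
c=bot.camera('side')
im=cv2.resize(c['color'][110:230,220:380],None,fx=5,fy=5,interpolation=cv2.INTER_CUBIC)
cv2.imwrite('pics/s6.png',im)
E
```

```text
clock: 9.82
eef_pos: [0.4605, -0.0276, 0.1383]
tool_rot: [0.544, 0.778, -0.255, -0.183]
ft_force: [0.2, 0.5, -0.9]
grip_width: -0.0002
now fixture-frame mm [-107.5  -17.   138.3] clock 9.825 ft [ 0.2  0.5 -0.9]
turn deg [-1.6  -0.13  0.54] then shift mm [17.  58.1 -8.5]
0.75 [-35.7 121.1] dy,dz 10.6 -18.5
0.85 [-27.9 129.2] dy,dz 1.7 -11.2
0.95 [-19.3 136.6] dy,dz 2.8 -10.9
1.05 [-10. 143.] dy,dz 3.9 -10.6
1.15 [-1.000e-01  1.485e+02] dy,dz 5.0 -10.2
1.25 [ 10.3 153. ] dy,dz 5.9 -9.6
1.35 [ 21.  156.4] dy,dz 6.9 -9.0
1.45 [ 32.1 158.7] dy,dz 7.7 -8.2
1.55 [ 43.3 159.9] dy,dz 8.5 -7.4
1.65 [ 54.6 160. ] dy,dz 9.2 -6.5
1.75 [ 65.9 158.9] dy,dz 9.8 -5.6
1.85 [ 77.  156.7] dy,dz 10.3 -4.6
1.86 [ 78.1 156.4] dy,dz 1.1 -0.4
```

View pics/s6.png

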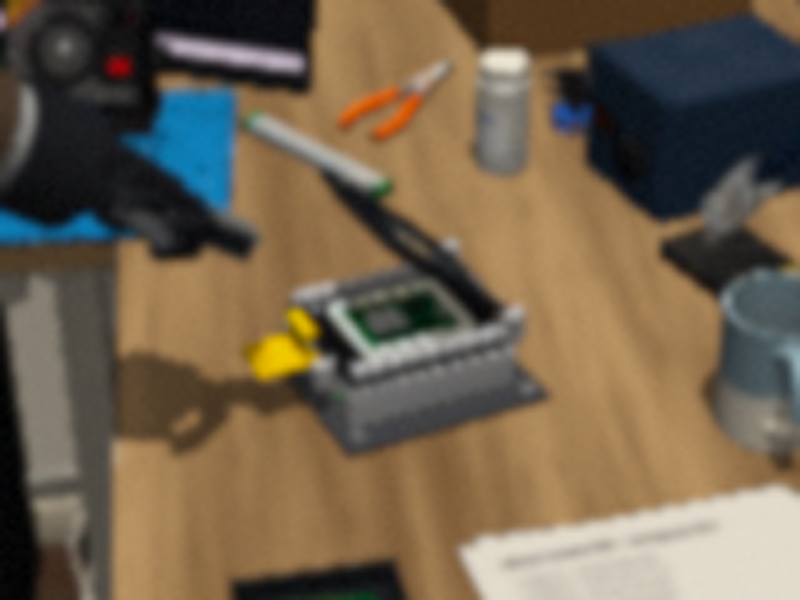

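```bash
python3 -m inch '0 0 0 0 0 0 1; 0 0 0 0 0 0 1'; python3 -c "
from h import *
print(np.round(bot.get_obs()['joint_pos'],3));go(-.055,.112,55)"
```

```text
clock: 10.12
eef_pos: [0.4586, -0.024, 0.1373]
tool_rot: [0.541, 0.78, -0.256, -0.184]
ft_force: [-0.9, -0.2, -0.2]
grip_width: -0.0001
[-0.445 -0.012 -1.087 -0.252  0.618 -0.546]
now fixture-frame mm [-108.   -12.9  137.3] clock 10.125 ft [-0.9 -0.2 -0.2]
turn deg [-1.76 -0.07  0.9 ] then shift mm [12.9 58.  -9.7]
```

```bash
python3 -m inch '0 0 0 3 12 -2 1; 0 0 0 3 12 -2 1; 0 0 0 3 12 -2 1; 0 0 0 2 11 -2 1; 0 0 0 0 8 0 1; 0 0 0 0 0 0 1; 0 0 0 0 0 0 1'; python3 -c "
from h import *
print(np.round(bot.get_obs()['joint_pos'],3));go(-.055,.112,55)"
```

```text
clock: 11.0
eef_pos: [0.5013, 0.0023, 0.1116]
tool_rot: [0.541, 0.78, -0.256, -0.184]
ft_force: [-0.3, -0.8, -0.6]
grip_width: -0.0001
[-0.297  0.149 -1.079 -0.471  0.513 -0.421]
now fixture-frame mm [-59.   -2.5 111.6] clock 11.0 ft [-0.3 -0.8 -0.6]
turn deg [-1.74 -0.09  0.85] then shift mm [ 2.5  3.1 -2.6]
```

```bash
python3 -m inch '0 0 0 1.5 5 -5 1; 0 0 0 1 5 -5 1; 0 0 0 0 4 -6 1; 0 0 0 0 0 -5 1; 0 0 0 0 1 -6 1; 0 0 0 0 1 -6 1; 0 0 0 0 1.5 -6 1; 0 0 0 0 0 0 1'; python3 -c "
from h import *
print(np.round(bot.get_obs()['joint_pos'],3));go(-.0239,.1329,55)
c=bot.camera('side')
im=cv2.resize(c['color'][110:230,220:380],None,fx=5,fy=5,interpolation=cv2.INTER_CUBIC)
cv2.imwrite('pics/s7.png',im)"
```

```text
clock: 12.0
eef_pos: [0.5366, 0.0173, 0.1334]
tool_rot: [0.541, 0.78, -0.255, -0.183]
ft_force: [1.0, -0.3, 0.5]
grip_width: 0.0001
[-0.219  0.125 -0.992 -0.391  0.455 -0.362]
now fixture-frame mm [-20.7  -0.3 133.4] clock 12.0 ft [ 1.  -0.3  0.5]
turn deg [-1.63 -0.03  0.82] then shift mm [ 0.3 -2.3  2.2]
```

View pics/s7.png

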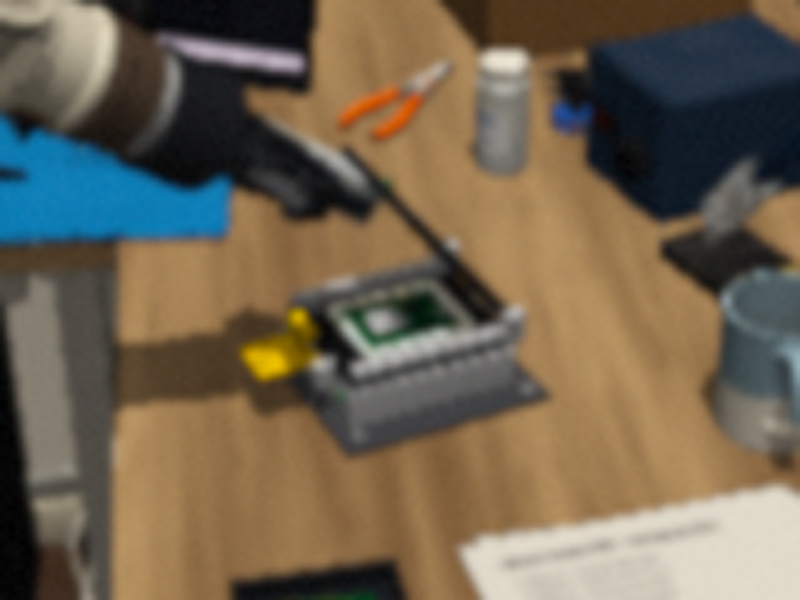

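```bash
python3 -m inch '0 0 0 0 1.5 -5.5 1; 0 0 0 0 2 -5.5 1; 0 0 0 0 2 -5.3 1; 0 0 0 0 2.5 -5.1 1; 0 0 0 0 2.5 -5.1 1; 0 0 0 0 3 -4.8 1; 0 0 0 0 3 -4.8 1; 0 0 0 0 3.5 -4.5 1; 0 0 0 0 3.5 -4.5 1; 0 0 0 0 4 -4.1 1; 0 0 0 0 4 -4.1 1'; python3 -c "
from h import *
print(np.round(bot.get_obs()['joint_pos'],3));go(.0321,.1587,55)
c=bot.camera('side')
im=cv2.resize(c['color'][110:230,220:380],None,fx=5,fy=5,interpolation=cv2.INTER_CUBIC)
cv2.imwrite('pics/s8.png',im)"
```

```text
clock: 13.42
eef_pos: [0.5898, 0.0369, 0.1565]
tool_rot: [0.541, 0.78, -0.256, -0.184]
ft_force: [-0.1, -0.1, 0.3]
grip_width: 0.0001
[-0.135  0.144 -0.859 -0.299  0.391 -0.301]
now fixture-frame mm [ 36.    0.3 156.5] clock 13.425 ft [-0.1 -0.1  0.3]
turn deg [-1.71 -0.08  0.83] then shift mm [-0.3 -4.5  0.4]
```

View pics/s8.png

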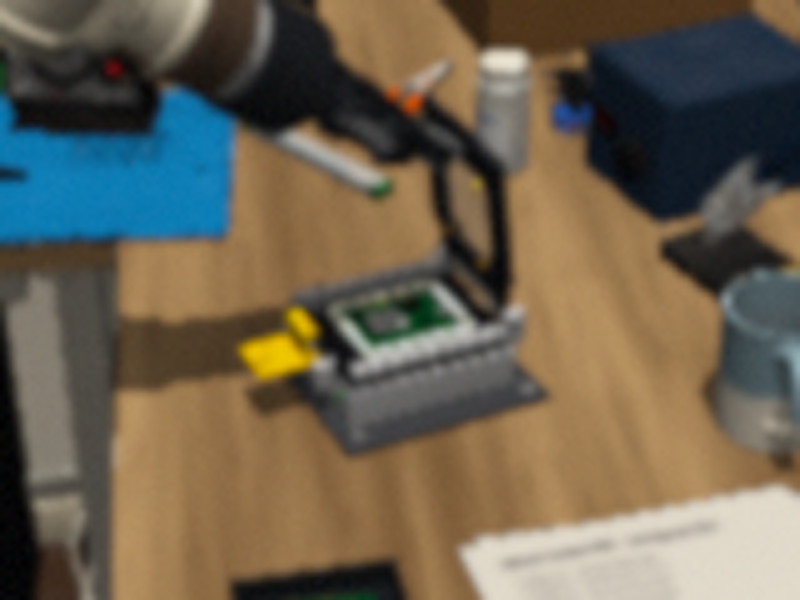

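```bash
python3 -m inch '0 0 0 0 3.3 -2.5 1; 0 0 0 0 3.3 -2.5 1; 0 0 0 0 3.3 -2.5 1; 0 0 0 0 3.3 -2.5 1; 0 0 0 0 3.3 -2.3 1; 0 0 0 0 3.3 -2.3 1; 0 0 0 0 3.3 -2 1; 0 0 0 0 3.3 -2 1'; 
python3 -m inch '0 0 0 0 1.7 -1 1; 0 0 0 0 1.7 -1 1; 0 0 0 0 0 0 1'
python3 -c "
from h import *
go(.078,.1564,55)
c=bot.camera('side')
im=cv2.resize(c['color'][110:230,220:380],None,fx=5,fy=5,interpolation=cv2.INTER_CUBIC)
cv2.imwrite('pics/s9.png',im)"
```

```text
clock: 14.48
eef_pos: [0.6199, 0.0481, 0.1555]
tool_rot: [0.541, 0.78, -0.256, -0.184]
ft_force: [-0.3, 0.1, 0.6]
grip_width: -0.0002
clock: 14.85
eef_pos: [0.6235, 0.0494, 0.1551]
tool_rot: [0.541, 0.78, -0.256, -0.184]
ft_force: [0.1, -0.4, 0.4]
grip_width: 0.0001
now fixture-frame mm [ 71.9   0.8 155.1] clock 14.85 ft [ 0.1 -0.4  0.4]
turn deg [-1.71 -0.08  0.83] then shift mm [-0.8  4.3 -4.5]
```

View pics/s9.png

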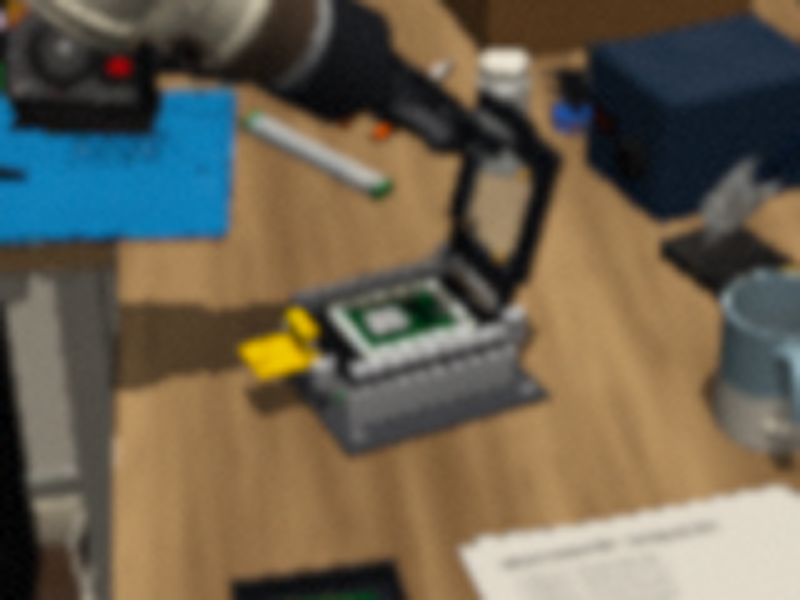

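```bash
for i in 1; do python3 -m inch '0 0 0 0 1.5 -0.6 1; 0 0 0 0 1.5 -0.6 1; 0 0 0 0 0 0 1'; done
python3 -m inch '0 0 0 0 1.3 -0.6 1; 0 0 0 0 0 0 1'
python3 -m inch '0 0 0 0 1.3 -0.6 1; 0 0 0 0 0 0 1'
python3 -c "
from h import *
go(.078,.1564,55)
c=bot.camera('side')
im=cv2.resize(c['color'][110:230,220:380],None,fx=5,fy=5,interpolation=cv2.INTER_CUBIC)
cv2.imwrite('pics/s10.png',im)"
```

```text
clock: 15.28
eef_pos: [0.6265, 0.0505, 0.1544]
tool_rot: [0.541, 0.78, -0.256, -0.184]
ft_force: [-0.7, -1.1, 0.7]
grip_width: -0.0002
clock: 15.52
eef_pos: [0.6278, 0.051, 0.1541]
tool_rot: [0.541, 0.78, -0.256, -0.184]
ft_force: [0.0, -0.3, -0.2]
grip_width: -0.0002
clock: 15.78
eef_pos: [0.6291, 0.0514, 0.1538]
tool_rot: [0.541, 0.78, -0.256, -0.184]
ft_force: [0.1, 0.5, 0.4]
grip_width: -0.0001
now fixture-frame mm [ 77.9   0.8 153.8] clock 15.775 ft [0.1 0.5 0.4]
turn deg [-1.71 -0.08  0.83] then shift mm [-0.8 -1.4 -2.2]
```

View pics/s10.png

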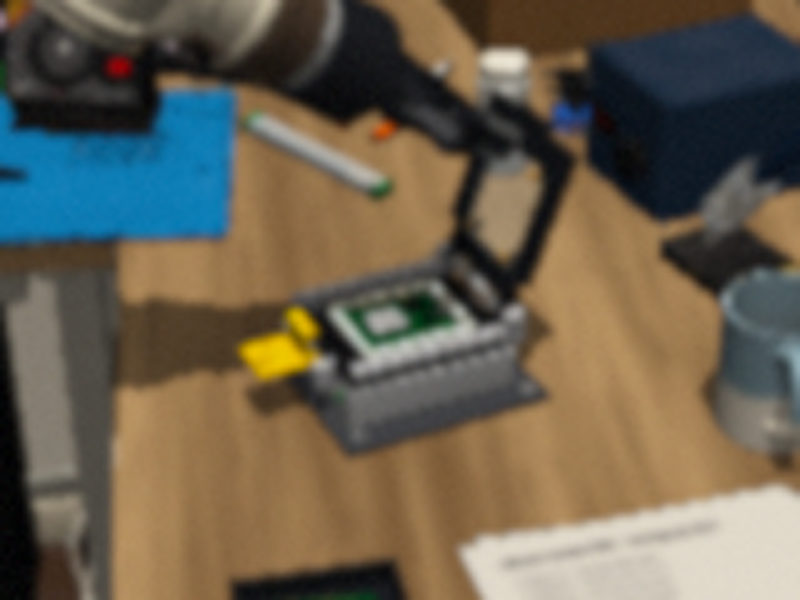

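```bash
python3 -m inch '0 0 0 0 1.2 -0.5 1; 0 0 0 0 0 0 1'
python3 -m inch '0 0 0 0 1.2 -0.5 1; 0 0 0 0 0 0 1'
python3 -m inch '0 0 0 0 1.2 -0.4 1; 0 0 0 0 0 0 1'
python3 -c "
from h import *
go(.078,.1564,55)
c=bot.camera('side')
im=cv2.resize(c['color'][110:230,220:380],None,fx=5,fy=5,interpolation=cv2.INTER_CUBIC)
cv2.imwrite('pics/s11.png',im)"
```

```text
clock: 16.08
eef_pos: [0.6302, 0.0519, 0.1534]
tool_rot: [0.541, 0.78, -0.256, -0.184]
ft_force: [0.0, -0.1, -0.1]
grip_width: -0.0001
clock: 16.32
eef_pos: [0.6314, 0.0523, 0.1531]
tool_rot: [0.541, 0.78, -0.256, -0.184]
ft_force: [-0.3, -0.7, 0.5]
grip_width: 0.0002
clock: 16.58
eef_pos: [0.6325, 0.0527, 0.1527]
tool_rot: [0.541, 0.78, -0.256, -0.184]
ft_force: [0.4, -0.9, -1.1]
grip_width: -0.0002
now fixture-frame mm [ 81.6   0.8 152.7] clock 16.575 ft [ 0.4 -0.9 -1.1]
turn deg [-1.71 -0.08  0.83] then shift mm [-0.8 -5.  -1. ]
```

View pics/s11.png

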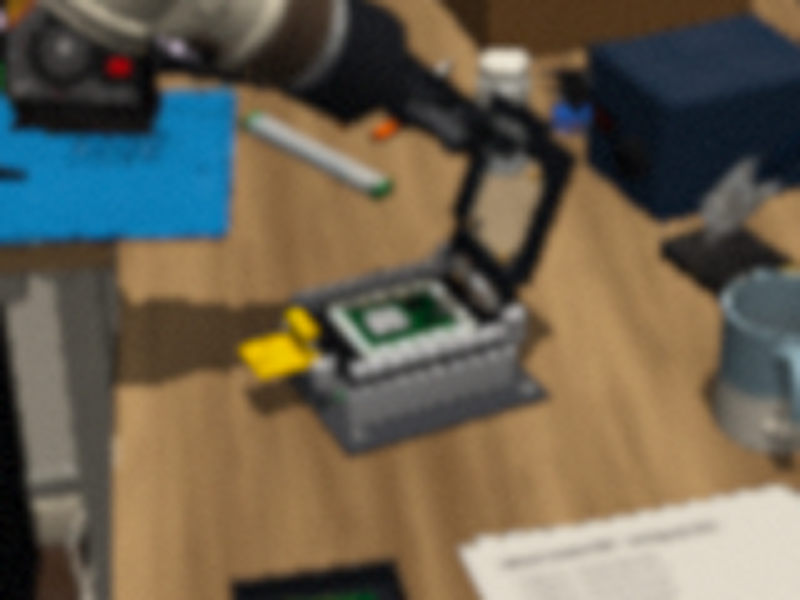

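```bash
python3 -m inch '0 0 0 0 -5 0 1; 0 0 0 0 -10 0 1; 0 0 0 0 -20 0 1; 0 0 0 0 -25 0 1; 0 0 0 0 -25 0 1; 0 0 0 0 -25 0 1; 0 0 0 0 0 0 1; 0 0 0 0 0 0 1'
python3 - <<'E'
from h import *
go(.078,.1564,55)
C,S=np.cos(FX[2]),np.sin(FX[2])
def W(x,y,z): return [FX[0]+C*x-S*y,FX[1]+S*x+C*y,z]
for n in ['side','top']:
  c=bot.camera(n)
  for p in ['lid_lip','tab_press','board_center']: print(n,p,[(np.round(r['point'],1),round(r['conf'],2)) for r in bot.spot_point(p,n)[:1]])
  for th in (1.6,1.7,1.8,1.92): print(th,np.round(proj(c,W(.056-.124*np.cos(th)-.004*np.sin(th),0,.056+.124*np.sin(th)-.004*np.cos(th))),1))
  print('tab rest',proj(c,W(-.095,0,.0435)))
  a=(110,230,220,380) if n=='side' else (150,270,200,360)
  cv2.imwrite(f'pics/{n}12.png',cv2.resize(c['color'][a[0]:a[1],a[2]:a[3]],None,fx=5,fy=5,interpolation=cv2.INTER_CUBIC))
E
```

```text
clock: 17.62
eef_pos: [0.5501, 0.0215, 0.2188]
tool_rot: [0.542, 0.78, -0.256, -0.183]
ft_force: [0.1, 0.7, 0.2]
grip_width: -0.0
now fixture-frame mm [ -6.6  -0.9 218.8] clock 17.625 ft [0.1 0.7 0.2]
turn deg [-1.66 -0.07  0.8 ] then shift mm [  0.9 105.    2.6]
side lid_lip [(array([326.3, 132.5]), 0.9)]
side tab_press [(array([270.9, 178. ]), 0.5)]
side board_center [(array([297.8, 175.6]), 0.45)]
1.6 [315.7 132.1]
1.7 [319.2 131.5]
1.8 [322.6 131.3]
1.92 [326.5 131.4]
tab rest [273.00995949 180.09606362]
top lid_lip [(array([260.2, 178.1]), 0.8)]
top tab_press []
top board_center [(array([273.9, 210. ]), 0.75)]
1.6 [264.  191.6]
1.7 [262.6 187.3]
1.8 [261.3 183. ]
1.92 [259.8 178.1]
tab rest [284.89427853 244.46101862]
```

View pics/side12.png

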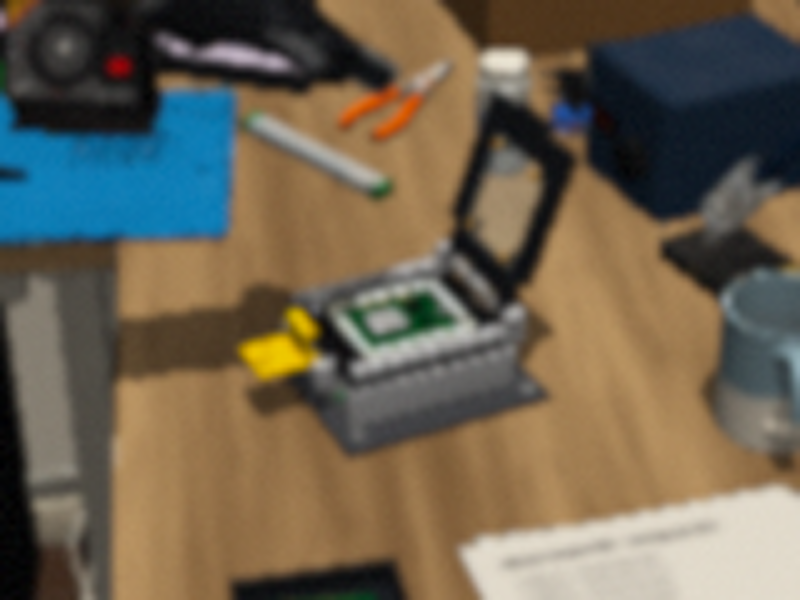

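View pics/top12.png

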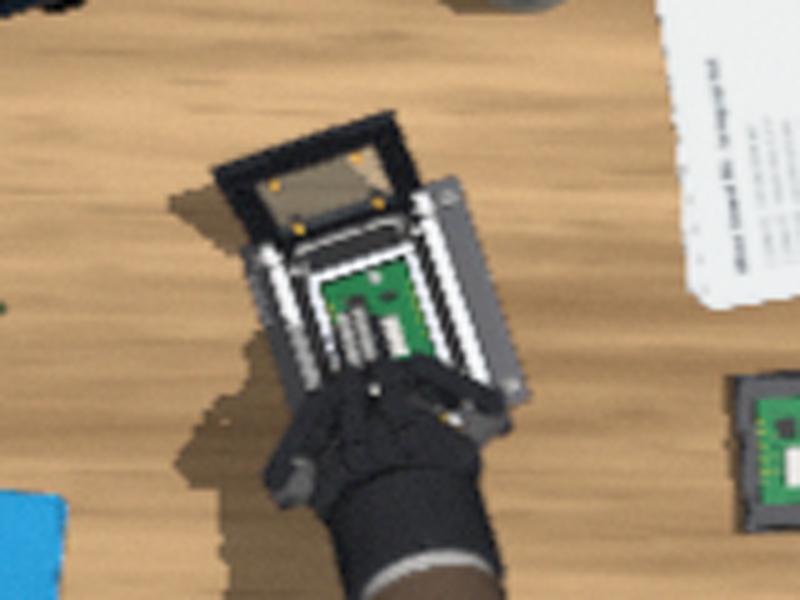

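```bash
python3 -c "
from workcell import bot
print(bot.job_done())"
```

```text
the job is handed in; nothing more can be done
None
```

I pressed the yellow release tab with the shut fingertips, and the lid sprang up. I then pushed the lid from under its lip back to its stop, withdrew the arm and handed the job in. The robot's clock read about 17.7 s of the 38 s allowed; handing in gave no verdict.

**Lid:** in both the side and top pictures after the arm withdrew, the lip sits where it should at 1.92 rad, within about 1 pixel. It had not moved from where it stood in the pictures taken while I was still pushing.

**Tab, board and surroundings:** the tab looks back at rest, about 3 pixels from its expected spot in the side view. The network could not find it in the top view, where the gripper covered it. The board looks unmoved in its nest. The nearby things that show in the final close-ups (mug, jar, chip tube) look unmoved. I did not measure the board or any of the surrounding things again, and the tweezers, screwdriver and parts box were outside those views.

**Forces:** the readings I took stayed under about 3 N during both the press and the push, and the arm ended touching nothing.

**One deviation:** while tilting the hand, joint 3 came up against its range limit. The tool sat about 17 mm to the side, in free space, and I corrected this before touching the lid.

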